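Hold a taper feeler snug under the sprung plate of a polishing-bench gap fixture

ROBOT

A 6-joint arm with a two-finger parallel gripper is mounted at the origin on the work surface. World frame = base frame: x ahead of the robot, y to its left, z up, the work surface at z = 0. Lengths are in mm, angles in rad, forces in N, time in s.
With the tool pointing down it reaches from about 275 to 750 mm from the base axis. Payload 10.2 kg.
Tool frame: the origin (TCP) lies between the finger pads; the fingertips stand 17 mm ahead of it and the grasp point (between the pads) lies 2 mm behind it; z points along the fingers, y is the line along which they close (so a half turn about z gives the same grasp; the last joint's range is limited). The gripper opens to 85 mm and grips with 20 to 120 N. Pads are 22 mm wide; open, the fingers measure 114 mm over their backs; the gripper's body (76 mm by 85 mm) begins 54 mm behind the grasp point. The pads swing forward as they close: fully open they stand 13 mm farther back than shut.
Start: joints at [1.022, 0.313, 1.498, -0, 1.331, -0.223], TCP at [168.048, 497.384, 248.294] pointing down, gripper open.
Joint ranges: [-2.94, 2.94], [-0.97, 2.17], [0.19, 2.56], [-1.23, 4.37], [0.02, 3.11], [-2.88, 2.88]. Speed limits (rad/s): [2.39, 2.39, 3.01, 3.14, 3.14, 3.14].

INTERFACE

Orientations are given as a unit quaternion [w, x, y, z].
In Python, from rig import * gives the robot as it stands.
- The arm moves only by the tool step_arm, never from a script. Its argument "commands" is text: rows parted by semicolons, each of 7 numbers parted by spaces: the opening, from 0 (shut) to 1 (fully open), then the shift along the tool's x, y, z in cm, then the turn, a rotation vector about the tool's x, y, z in rad. In form: hand x y z rx ry rz; .... A call has 1 to 20 rows; each row is the pose to reach, as a shift and turn from the pose commanded when the call began, along the tool's axes at that moment; what a row does not reach only later rows make up. A row lasts 1/12 s, in which the tool goes at most 41.7 mm and 7.16 degrees, less where a joint would pass 70% of its speed; a pose out of reach is approached as far as the arm can. A call with a gripper value outside its range is refused whole. The fingers move at their own pace and stop on an object; "newtons" is the grip in N (left out, the last holds). Time passes only in rows, so rows that repeat a pose let the fingers close. It gives the time, the measured TCP pose, the force, the opening and the grip force at its end, in the units of the state.
- sense(): the state, without advancing time (a new reading comes with each control period).
- capture(name): name is "side" or "top"; returns the picture (480x640x3 uint8, red, green, blue); there is no depth.
- camera_model(name): a dict with "mtx" (3x3 intrinsics, pixels), "eye" and "rotation" of the camera in the world. Camera axes: x right, y down, z forward; pixel columns grow to the right and rows downward; lengths in mm; the calibration is good to about 2 mm. A picture is of the moment at which its call begins. camera_model takes no time and is no camera call.
- finish_job(): hands the job in; it is judged then, once.
Trained networks look in the newest picture that a camera, given by its name, has taken for a name from the list of things; names that differ only in an ending like _2 or _b are one class to them, and where a whole thing is asked for, a point or a joint stands for the part that bears it (a point fixed in the world has none). Each returns a list of dicts, best first, with "score" (0 to 1); they miss things now and then, are a little off and sometimes report something else, mostly with a low value. They report only what shows in the picture. A call takes as long as a camera call. They do not tell look-alikes from the thing itself.
- search_frame(camera, label): "rect" ([centre column, centre row, width, height] in pixels, round what is visible of it).
- trace(camera, label): "mask" (480x640 bool, what is visible of it) and "rect" ([centre column, centre row, width, height] in pixels, round what is visible of it).
- spot_point(camera, label): "xy" ([column, row] in pixels: a listed point, or the origin of a listed thing).
The state is a dict: "time_s": time; "joints": joint angles; "dq": joint speeds; "tau": joint torques, N m; "eef_pos": TCP position; "ee_rot": TCP orientation; "force": force on the tool from outside, world axes, zero at the start; "wrist_torque": the same for the moment, N m; "grip_width": opening from 0.0 (shut) to 1.0 (fully open); "grip_force": force on a finger pad.
Only numpy, scipy, OpenCV 4.12 (cv2) and the standard library are available. Lean on these libraries where they do the work, as an engineer would, in place of code of your own. Each camera call takes 0.05 s, during which the arm holds its last target. There are 200 camera calls.

TASK

Pick up the yellow-handled taper feeler, lay its blade flat on the steel base plate and slide it straight in under the middle of the red sprung plate until it drags snugly, pinched between the two plates; do not force it: the red plate may rise a little, but by less than 2 mm. Finish while still holding the feeler by its handle at that depth, and leave everything else on the bench, the blue feeler included, where it is.

Things in the scene. Friction and masses are not known exactly. Their poses are not given: they have to be found in the camera images.
- yellow_feeler: loose taper feeler, 90 g, lying flat: upright yellow handle block with a black band near its top (44 mm along x, 16 mm along y, 42 mm tall), and a steel blade out of the handle's foot along +x. Origin: centre of the handle's underside; z up. Blade 24 mm wide, from x = 22 mm to its tip at 132 mm; flat underside level with the handle's; top slopes from 9.5 mm thick at the handle to 3 mm at the tip.
- grip (a point): middle of the yellow handle, 30 mm above its underside, where to grasp it across its 16 mm width (y)
- blade_tip (a point): tip of the yellow feeler's blade, on its underside; x points out of the tip along the blade
- blue_feeler: loose bystander: a feeler of the same outline with a blue handle and a plain 3 mm thick blade; it swaps places with the yellow one; leave it alone
- base_plate: fixed bright steel base plate, 290 mm along its x, 140 mm along its y, 20 mm thick, smooth top; origin at the centre of its underside. The blade is slid along its +x. The first 190 mm (x = -145 to +45 mm) are open in front of the red plate.
- lip (a point): middle of the underside of the red plate's rounded front lip, 45 mm along +x from the base plate's centre, axes as the base plate's. The red plate is 72 mm wide, 14 mm thick, reaches 96 mm back from the lip, and hangs parallel over the base plate at a gap of 4.8 to 7.2 mm that differs from start to start: the blade first touches when its tip is 30 to 71 mm past the lip.
- red_plate (a joint): lift of the red plate above its rest stop, in m (0 at rest, 0.006 at most). It is sprung down: starts to lift at about 5.5 N, then takes 5 N more per mm; 17 mm of blade travel lift it 1 mm. Both faces of the blade drag by friction. Two posts 100 mm apart and a bridge stand over it, 60 mm behind the lip, up to 105 mm above the table.
- loupe: loose bystander: black eye loupe, 34 mm across, 32 mm tall; origin under its centre
- stone_block: loose bystander: dark steel block 34 mm square, 36 mm tall; origin under its centre
- dop_holder: loose bystander: brass foot 28 mm across with a steel stem and a clear stone on top, 51 mm tall; origin under its centre
- oil_bottle: loose bystander: white bottle, 52 mm across, 130 mm tall; origin under its centre
- parcel_tray: loose bystander: white open tray 100 x 140 x 25 mm; origin under its centre
Mind the look-alikes: they are no part of the job. What is shaped like the yellow_feeler but turquoise is not meant.

How it is judged (in metres and radians):
On the way, in this order (a step that is already met when the one before it is completed fails the run):
1. the yellow feeler is lifted clear of the table in the gripper (height (world z) of yellow_feeler above 0.03 m and contact force between the fingers and yellow_feeler above 1 N), for 0.1 s.
2. its blade tip is just inside the gap between the two plates (x of blade_tip in the frame of lip between 0.003 and 0.06 m and z of blade_tip in the frame of base_plate below 0.027 m and contact force between the fingers and yellow_feeler above 1 N and y of blade_tip in the frame of lip between -0.03 and 0.03 m), for 0.05 s.
At the end, for the whole second after the job is handed in: Yellow feeler gripped (over 2 N) and still, tip 20 mm or more under the red plate, within 25 mm of its middle, straight within 0.2 rad, flat within 0.06 rad; blade presses red plate over 2.5 N and base plate over 1 N; red plate lifted under 2 mm (contact force between yellow_feeler and red_plate above 2.5 N and contact force between yellow_feeler and base_plate above 1 N and value of joint red_plate below 0.002 m and contact force between the fingers and yellow_feeler above 2 N and x of blade_tip in the frame of lip above 0.02 m and y of blade_tip in the frame of lip between -0.025 and 0.025 m and angle between the x axis of yellow_feeler and the x axis of base_plate, either way round below 0.2 rad and angle between the z axis of yellow_feeler and the z axis of base_plate, either way round below 0.06 rad and linear speed of yellow_feeler below 0.01 m/s); the arm keeps its last pose, push and grip.
It fails at once if the blade is forced in: the red plate is lifted more than 3 mm (value of joint red_plate above 0.003 m).
It fails at once if a bystander is moved more than 20 mm (distance of any of blue_feeler, loupe, stone_block, dop_holder, oil_bottle, parcel_tray from where it was at the start of the episode above 0.02 m).
It also fails if it takes over 51 s, if anything falls off the work surface, if the arm or the gripper's body presses on something with over 40 N, if the wrist force passes 120 N, or if a joint passes its speed limit or range.

## Working session

There is one attempt and no reset: what is moved stays moved. The work goes in short steps, Python scripts to look and compute and a tool call to move; the robot and the scene stay as the last step left them, time stands still between calls to the robot, and variables do not carry over. Pictures are saved under pics/ and viewed, at most 10 in all, crops included, and the job is handed in when it is done.

Besides the shell and the picture viewer there is one more tool, called after "Call:" in YAML: its name, and indented under it one key for each argument. step_arm: Moves the arm, as the interface text tells. Its arguments: {"type":"object","properties":{"commands":{"type":"string"},"newtons":{"type":"number"}},"required":["commands"]}

```bash
mkdir -p pics
cat > h.py <<'E'
from rig import *
import numpy as np, cv2
def ray(cam,px):
    m=camera_model(cam);R=np.array(m["rotation"]);K=np.array(m["mtx"])
    d=np.linalg.inv(K)@np.array([px[0],px[1],1.]);return np.array(m["eye"]),R@d
def atz(cam,px,z):
    e,d=ray(cam,px);return e+d*(z-e[2])/d[2]
def proj(cam,P):
    m=camera_model(cam);R=np.array(m["rotation"]);K=np.array(m["mtx"])
    p=K@(R.T@(np.array(P,float)-np.array(m["eye"])));return p[:2]/p[2]
def save(cam,n):
    im=capture(cam);cv2.imwrite(f"pics/{n}.png",im[:,:,::-1]);return im
E
python3 - <<'E'
from h import *
a=save("top","t0");b=save("side","s0")
for c in("top","side"):
    m=camera_model(c);print(c,np.round(m["eye"]),np.round(m["rotation"],3).tolist())
e=np.array(camera_model("side")["rotation"]);
# check rotation convention: principal ray hits table?
for c in("top","side"): print(atz(c,(320,240),0).round())
for l in("yellow_feeler","grip","blade_tip","lip","base_plate","blue_feeler"):
    for c in("top","side"):
        print(c,l,[(np.round(r["xy"]).tolist(),round(r["score"],2)) for r in spot_point(c,l)[:4]])
print(sense())
E
```

```text
top [ 328.   90. 1105.] [-0.059, 0.709, -0.701, 0.05]
side [   0. -619.  726.] [-0.424, 0.857, -0.264, 0.128]Traceback (most recent call last):
  File "<stdin>", line 7, in <module>
  File "h.py", line 7, in atz
    e,d=ray(cam,px);return e+d*(z-e[2])/d[2]
        ~~~^^^^^^^^
  File "h.py", line 5, in ray
    d=np.linalg.inv(K)@np.array([px[0],px[1],1.]);return np.array(m["eye"]),R@d
                                                                            ~^~
ValueError: matmul: Input operand 1 has a mismatch in its core dimension 0, with gufunc signature (n?,k),(k,m?)->(n?,m?) (size 3 is different from 4)
```

Rotation is a quaternion [w,x,y,z].

```bash
sed -i 's/R=np.array(m\["rotation"\])/R=Rq(m["rotation"])/; 2a from scipy.spatial.transform import Rotation as Ro\ndef Rq(q): return Ro.from_quat(np.roll(q,-1)).as_matrix()' h.py
python3 - <<'E'
from h import *
for c in("top","side"): print(c,atz(c,(320,240),0).round())
for l in("yellow_feeler","grip","blade_tip","lip","base_plate","blue_feeler"):
    for c in("top","side"):
        print(c,l,[(np.round(r["xy"],1).tolist(),round(r["score"],2)) for r in spot_point(c,l)[:4]])
print(sense())
E
```

```text
top [491.  91.   0.]
side [507. 176.   0.]
top yellow_feeler [([154.4, 361.3], 0.95), ([205.3, 299.8], 0.81), ([274.3, 343.5], 0.65), ([254.2, 262.4], 0.58)]
side yellow_feeler [([225.9, 274.7], 0.97), ([233.8, 226.2], 0.82), ([284.9, 234.5], 0.74), ([173.1, 227.2], 0.59)]
top grip [([267.8, 344.1], 0.77), ([198.3, 298.8], 0.62), ([152.5, 363.6], 0.6), ([250.1, 255.4], 0.57)]
side grip [([234.4, 217.6], 0.91), ([287.0, 225.9], 0.83), ([169.5, 216.0], 0.64), ([226.4, 262.1], 0.58)]
top blade_tip [([186.7, 247.6], 0.93), ([216.1, 373.0], 0.91), ([314.1, 251.9], 0.81), ([285.5, 279.7], 0.6)]
side blade_tip [([182.4, 255.3], 0.93), ([282.7, 262.3], 0.86), ([270.8, 201.0], 0.77), ([319.4, 261.0], 0.71)]
top lip [([460.0, 233.2], 0.63)]
side lip [([431.1, 334.9], 0.98), ([436.5, 233.7], 0.53)]
top base_plate [([442.3, 235.5], 0.59)]
side base_plate [([413.7, 329.6], 0.67)]
top blue_feeler [([255.7, 176.5], 0.85)]
side blue_feeler [([346.5, 214.1], 0.57), ([285.3, 227.0], 0.57)]
{'time_s': 0.7, 'joints': array([ 1.02158943e+00,  3.12854381e-01,  1.49768656e+00,  1.72671950e-05,
        1.33099766e+00, -2.23385422e-01]), 'dq': array([ 0.00103212,  0.00040616,  0.00054986, -0.00162978,  0.00096863,
       -0.0003559 ]), 'tau': array([ 1.56763690e-04, -4.12102067e+01, -2.59875029e+01, -3.64936864e-05,
        3.38527825e-04,  3.65639141e-05]), 'eef_pos': array([168.05158741, 497.38751562, 248.32259531]), 'ee_rot': array([2.41267555e-06, 1.62193109e-01, 9.86759036e-01, 2.81916720e-05]), 'force': array([-0.47143745, -1.03452565, -0.36461143]), 'wrist_torque': array([ 0.01738024, -0.10149884,  0.02741582]), 'grip_force': 0.0, 'grip_width': 1.0004714568589126}
```

View pics/t0.png

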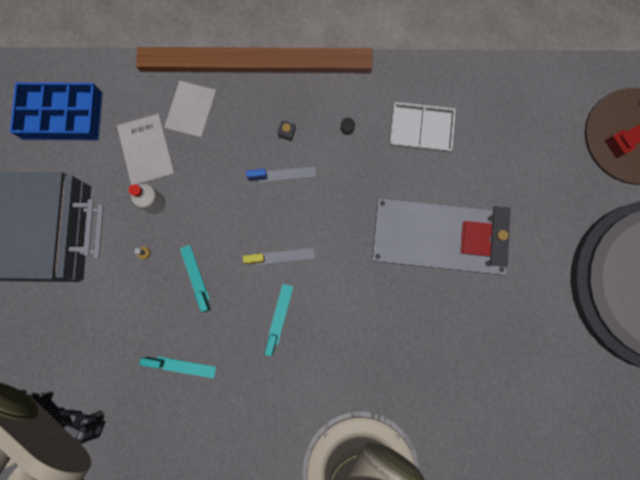

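View pics/s0.png

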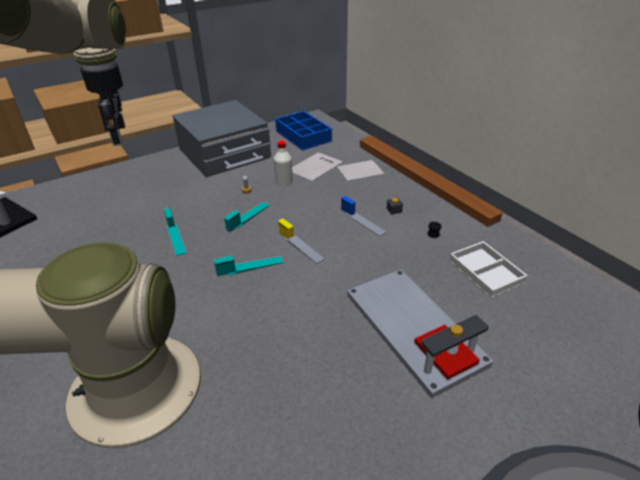

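The top view shows the yellow feeler (handle 253,259, tip 314,252), the blue feeler (256,174), and turquoise look-alikes (152,363), (270,345) and (203,300). The base plate is centred near (441,237), with the red plate at (476,238). In the side view the yellow handle is at (286,228). I choose the yellow one and check it in a crop.

Run:
```python
from h import *
a=cv2.imread("pics/t0.png");b=cv2.imread("pics/s0.png")
# crops
c1=cv2.resize(a[225:285,230:330],(800,480),interpolation=cv2.INTER_CUBIC)
cv2.imwrite("pics/crop1.png",c1)
capture("top");capture("side")
for cam,im in(("top",a),("side",b)):
    h=cv2.cvtColor(im,cv2.COLOR_BGR2HSV)
    for nm,lo,hi in(("yellow",(22,120,90),(38,255,255)),("red",(0,180,70),(6,255,255))):
        m=cv2.inRange(h,lo,hi);n,l,s,c=cv2.connectedComponentsWithStats(m)
        for i in range(1,n):
            if s[i,4]>40:
                r=cv2.minAreaRect(np.argwhere(l==i)[:,::-1].astype(np.float32))
                print(cam,nm,s[i],c[i].round(1),np.round(cv2.boxPoints(r),1).tolist())
    for l in("yellow_feeler","base_plate"):
        for r in trace(cam,l)[:5]:
            m=np.array(r["mask"],np.uint8)
            if m.sum()<20: continue
            q=cv2.minAreaRect(np.argwhere(m>0)[:,::-1].astype(np.float32))
            B=cv2.boxPoints(q)
            print(cam,l,round(r["score"],2),np.round(B,1).tolist())
            if l=="base_plate" and cam=="top": print(np.array([atz(cam,p,20) for p in B]).round(1).tolist())
```

```text
top yellow [243 254  21   9 151] [253.1 258.2] [[242.5, 255.60000610351562], [262.6000061035156, 253.39999389648438], [263.3999938964844, 261.0], [243.39999389648438, 263.20001220703125]]
top red [613 126  27  28 411] [627.9 138.9] [[612.4000244140625, 136.10000610351562], [635.5, 120.69999694824219], [647.5, 138.6999969482422], [624.4000244140625, 154.10000610351562]]
top red [130 186  11  10  86] [134.8 190. ] [[130.0, 186.0], [140.0, 186.0], [140.0, 195.0], [130.0, 195.0]]
top yellow_feeler 0.9 [[263.1000061035156, 352.8999938964844], [282.29998779296875, 283.29998779296875], [292.79998779296875, 286.20001220703125], [273.6000061035156, 355.79998779296875]]
top yellow_feeler 0.79 [[138.3000030517578, 365.70001220703125], [140.3000030517578, 352.79998779296875], [215.89999389648438, 364.29998779296875], [213.89999389648438, 377.20001220703125]]
top yellow_feeler 0.75 [[177.6999969482422, 247.10000610351562], [191.5, 242.5], [213.60000610351562, 308.79998779296875], [199.8000030517578, 313.3999938964844]]
top yellow_feeler 0.57 [[243.39999389648438, 254.5], [311.79998779296875, 247.
[... 1534 characters left out ...]
78], [229.10000610351562, 233.39999389648438]]
side yellow_feeler 0.59 [[161.0, 209.60000610351562], [170.5, 206.60000610351562], [185.1999969482422, 252.6999969482422], [175.60000610351562, 255.6999969482422]]
side yellow_feeler 0.57 [[213.39999389648438, 258.20001220703125], [280.1000061035156, 251.5], [282.0, 269.70001220703125], [215.1999969482422, 276.3999938964844]]
side yellow_feeler 0.45 [[411.29998779296875, 341.1000061035156], [441.0, 314.6000061035156], [481.5, 360.1000061035156], [451.70001220703125, 386.6000061035156]]
side base_plate 0.92 [[341.79998779296875, 295.29998779296875], [394.20001220703125, 249.39999389648438], [494.0, 363.5], [441.6000061035156, 409.29998779296875]]
```

View pics/crop1.png

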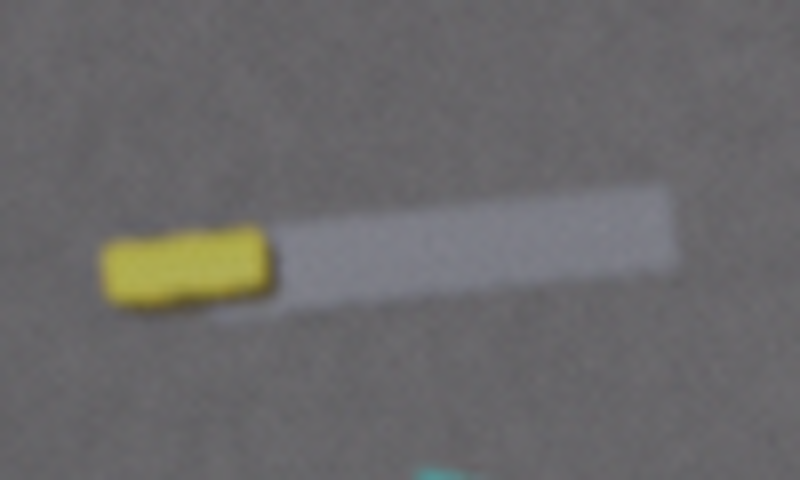

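The crop confirms a yellow handle with a steel blade. The handle top corners are at full-image pixels (242.8,255.2), (263.5,253.5), (263.8,261.2) and (243.5,263); the tip is at (314,253.5). Next, the plate.

Run:
```python
from h import *
a=cv2.imread("pics/t0.png")
cv2.imwrite("pics/crop2.png",cv2.resize(a[190:280,365:515],(800,480),interpolation=cv2.INTER_CUBIC))
o=np.array([230,225.])-.5+.0625*1
f=lambda p,z:atz("top",np.array(p)/8+o,z)
H=[f(p,42) for p in((102,242),(268,228),(270,290),(108,304))]
T=[f(p,3) for p in((668,186),(676,270))]
print(np.round(H,1).tolist(),np.round(T,1).tolist())
h=np.mean(H,0)[:2];t=np.mean(T,0)[:2];d=t-h
print("handle",h,"tip",t,"len",np.hypot(*d),"yaw",np.degrees(np.arctan2(d[1],d[0])))
d=H[1]-H[0]+H[2]-H[3];print("handle yaw",np.degrees(np.arctan2(d[1],d[0])))
# side check
for P in((*h,42),(*h,0),(*t,0)):print(proj("side",P).round(1))
```

```text
[[450.4, 258.4, 42.0], [454.7, 213.7, 42.0], [438.0, 212.7, 42.0], [433.7, 256.2, 42.0]] [[472.5, 106.6, 3.0], [448.9, 104.1, 3.0]]
handle [444.18979589 235.22823006] tip [460.71201539 105.35446029] len 130.9205095176299 yaw -82.7499178700837
handle yaw -84.42097819172693
[285.2 223.2]
[286.2 236.8]
[319.9 261.9]
```

View pics/crop2.png

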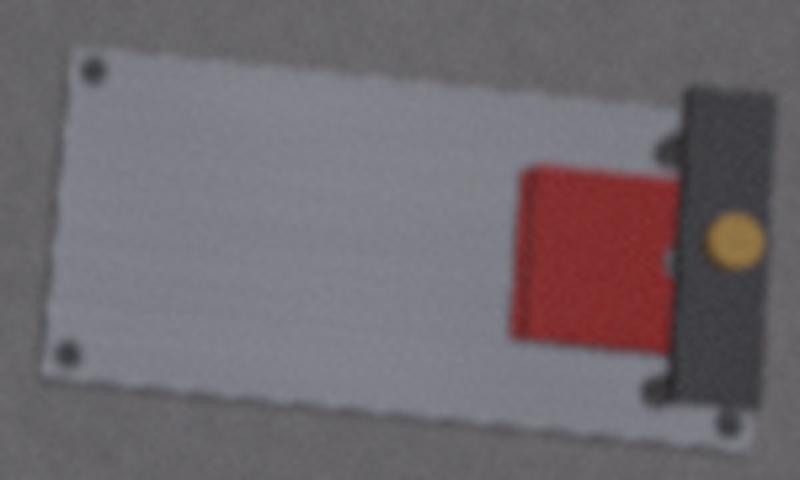

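The crop shows the plate corners at crop pixels (74,48), (42,378) and (750,452), and the red lip's front edge at (522,168)–(513,338).

Run:
```python
from h import *
o=np.array([365,190.])-.5+.5/5.333
f=lambda p,z:atz("top",np.array(p)/5.3333+o,z)[:2]
A,B,C=f((74,48),20),f((42,378),20),f((750,452),20)
print(A,B,C,"w",np.hypot(*(A-B)),"l",np.hypot(*(C-B)))
x=(C-B)/np.hypot(*(C-B));y=np.array([-x[1],x[0]]);print("yaw",np.degrees(np.arctan2(x[1],x[0])),"yaw from w",np.degrees(np.arctan2(*( -(A-B)*[1,-1])))if 0 else np.degrees(np.arctan2((A-B)[1],(A-B)[0]))-90)
c=(A+C)/2;print("centre",c,"lip pred",c+45*x)
L=[f(p,36) for p in((522,168),(513,338))];print("lip meas",np.mean(L,0),np.hypot(*(L[0]-L[1])))
for dx,dy in((-145,70),(-145,-70),(145,-70),(145,70),(45,0)):
  p=c+dx*x+dy*y;print(dx,dy,proj("side",(*p,20)).round(1))
s=sense();R=Rq(s["ee_rot"]);print(R.round(3),s["eef_pos"])
```

```text
[582.70798582 -38.1553025 ] [443.82474865 -24.08050024] [ 416.95489304 -311.91302587] w 139.59460457536136 l 289.08398770539617
yaw -95.33324159737661 yaw from w -95.78675232340014
centre [ 499.83143943 -175.03416418] lip pred [ 495.64876743 -219.83935646]
lip meas [ 495.61458547 -215.67078214] 70.23567601689365
-145 70 [400.1 269.2]
-145 -70 [346.3 290.1]
145 -70 [432.1 393.1]
145 70 [493.2 361. ]
45 0 [428.2 338.2]
[[-0.947  0.32  -0.   ]
 [ 0.32   0.947 -0.   ]
 [ 0.    -0.    -1.   ]] [168.04105924 497.37860363 248.29451385]
```

Sizes and the side view agree: feeler origin (444,235) with yaw −83°, plate yaw −95.5°, lip at (495.6,−219.8). I move above the handle.

Call:
step_arm:
  commands: "0.6 -34.6 -16 12 0 0 1.122;0.6 -34.6 -16 12 0 0 1.122;0.6 -34.6 -16 12 0 0 1.122;0.6 -34.6 -16 12 0 0 1.122;0.6 -34.6 -16 12 0 0 1.122;0.6 -34.6 -16 12 0 0 1.122;0.6 -34.6 -16 12 0 0 1.122;0.6 -34.6 -16 12 0 0 1.122;0.6 -34.6 -16 12 0 0 1.122;0.6 -34.6 -16 12 0 0 1.122;0.6 -34.6 -16 12 0 0 1.122;0.6 -34.6 -16 12 0 0 1.122;0.6 -34.6 -16 12 0 0 1.122;0.6 -34.6 -16 12 0 0 1.122;0.6 -34.6 -16 12 0 0 1.122"

```text
time_s: 2.25
eef_pos: [444.1, 235.9, 128.8]
ee_rot: [0.0, 0.662, 0.75, 0.0]
force: [0.3, 0.1, -0.8]
grip_width: 0.6
grip_force: 0.0
```

Call:
step_arm:
  commands: "0.6 0 0 3 0 0 0;0.6 0 0 6 0 0 0;0.6 0 0 8 0 0 0;0.6 0 0 9.5 0 0 0;0.6 0 0 10 0 0 0;0.6 0 0 10 0 0 0;0.6 0 0 10 0 0 0;0.0 0 0 10 0 0 0;0.0 0 0 10 0 0 0;0.0 0 0 10 0 0 0;0.0 0 0 10 0 0 0;0.0 0 0 10 0 0 0;0.0 0 0 10 0 0 0;0.0 0 0 10 0 0 0;0.0 0 0 10 0 0 0;0.0 0 0 10 0 0 0;0.0 0 0 10 0 0 0;0.0 0 0 10 0 0 0"
  newtons: 60

```text
time_s: 3.75
eef_pos: [445.2, 235.3, 29.2]
ee_rot: [0.0, 0.662, 0.749, 0.001]
force: [-1.4, 0.0, 7.0]
grip_width: 0.174
grip_force: 59.5
```

Call:
step_arm:
  commands: "0 0 0 -1 0 0 0;0 0 0 -3 0 0 0;0 0 0 -5.5 0 0 0;0 0 0 -8 0 0 0;0 0 0 -8 0 0 0;0 0 0 -8 0 0 0;0 0 0 -8 0 0 0"

```text
time_s: 4.33
eef_pos: [444.2, 234.9, 107.9]
ee_rot: [-0.0, 0.662, 0.749, -0.0]
force: [-0.3, 0.2, -0.2]
grip_width: 0.176
grip_force: 58.6
```

Run:
```python
from h import *
a=save("top","t1");b=save("side","s1")
s=sense();R=Rq(s["ee_rot"]);p=s["eef_pos"];print(p,R.round(4),s["force"],s["grip_width"])
x=-R[:,0];x=x if x[1]<0 else -x
g=p-R[:,2]*2; o=g+R[:,2]*30; tip=o+132*x
print(x,"tip pred",tip,proj("side",tip),proj("top",tip))
u,v=proj("side",tip).astype(int)
A=cv2.resize(b[v-80:v+40,u-110:u+50][:,:,::-1],(800,600),interpolation=cv2.INTER_CUBIC)
cv2.circle(A,(550,400),4,(0,0,255),1);cv2.imwrite("pics/crop3.png",A);print(u,v)
for c in("top","side"): print(c,[(np.round(r["xy"],1).tolist(),round(r["score"],2)) for r in spot_point(c,"blade_tip")[:6]])
```

```text
[444.04686568 234.89123799 107.35947733] [[-1.227e-01  9.924e-01 -2.000e-03]
 [ 9.924e-01  1.227e-01 -5.000e-04]
 [-3.000e-04 -2.100e-03 -1.000e+00]] [-0.40145571 -1.18077881 -0.30641343] 0.175841444777985
[ 1.22695357e-01 -9.92444341e-01  2.81247228e-04] tip pred [460.18660129 103.87372049  79.39666201] [319.52790963 235.38783092] [313.809356   248.91412158]
319 235
top [([313.7, 249.1], 0.94), ([285.2, 282.3], 0.91), ([258.2, 177.9], 0.73)]
side [([180.3, 254.5], 0.82), ([269.0, 200.3], 0.77), ([319.7, 236.5], 0.71), ([281.4, 261.5], 0.57)]
```

View pics/crop3.png

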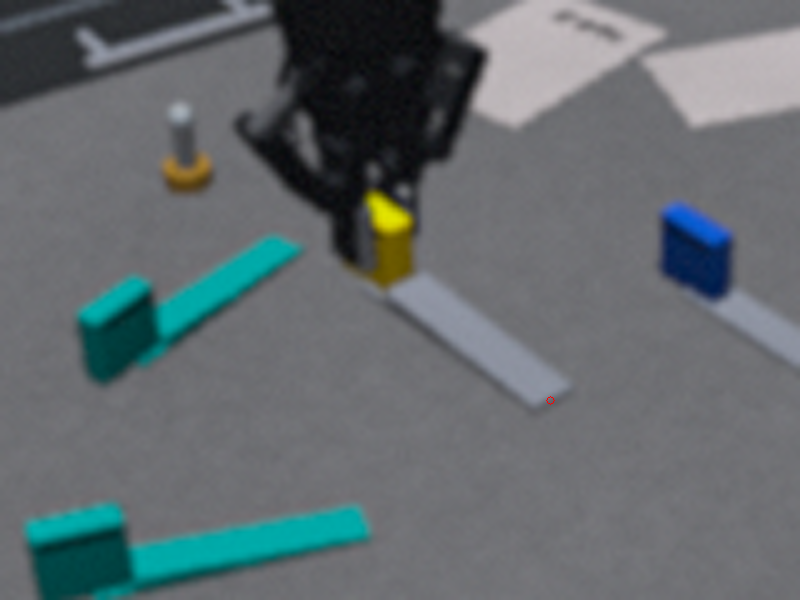

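The feeler hangs level in the grip, with the tip at side pixel (320,236), where the prediction puts it. I carry it over to the plate, tip 25 mm short of the lip.

Call:
step_arm:
  commands: "0 -3 0.3 0 0 0 0.05;0 -6 0.6 0 0 0 0.1;0 -9 0.9 0 0 0 0.15;0 -12 1.2 0 0 0 0.219;0 -15 1.5 0 0 0 0.219;0 -18 1.8 0 0 0 0.219;0 -21 2.1 0 0 0 0.219;0 -24 2.4 0 0 0 0.219;0 -27 2.7 0 0 0 0.219;0 -29.5 2.9 0 0 0 0.219;0 -30.4 2.94 0 0 0 0.219;0 -30.4 2.94 1 0 0 0.219;0 -30.4 2.94 2.5 0 0 0.219;0 -30.4 2.94 4 0 0 0.219;0 -30.4 2.94 4.8 0 0 0.219;0 -30.4 2.94 4.8 0 0 0.219;0 -30.4 2.94 4.8 0 0 0.219;0 -30.4 2.94 4.8 0 0 0.219"

```text
time_s: 6.03
eef_pos: [511.4, -62.6, 60.8]
ee_rot: [0.0, 0.74, 0.673, 0.0]
force: [0.9, -0.8, -0.6]
grip_width: 0.177
grip_force: 58.5
```

```bash
cat > chk.py <<'E'
from h import *
s=sense();R=Rq(s["ee_rot"]);p=s["eef_pos"]
x=-R[:,0];o=p+R[:,2]*28;tip=o+132*x
a=np.radians(-95.5);X=np.array([np.cos(a),np.sin(a)]);Y=np.array([-X[1],X[0]]);d=(tip-[495.6,-219.8,0])[:2]
print("t",s["time_s"],"pos",p.round(2),"tip",tip.round(1),"lipx",(d@X).round(1),"lipy",(d@Y).round(1),"yaw",np.degrees(np.arctan2(x[1],x[0])).round(2),"tilt",R[:,2].round(4),"F",np.round(s["force"],1),"Fx",(s["force"][:2]@X).round(2),"T",np.round(s["wrist_torque"],2),s["grip_force"].__round__(1))
E
python3 - <<'E'
from chk import *
b=save("side","s2");t=save("top","t2")
im=np.vstack([cv2.resize(b[240:420,320:520],(800,720))[:,:,::-1]])
A=cv2.resize(b[240:400,330:510][:,:,::-1],(675,600),interpolation=cv2.INTER_CUBIC);cv2.imwrite("pics/crop4.png",A)
B=cv2.resize(t[190:290,350:515][:,:,::-1],(800,485),interpolation=cv2.INTER_CUBIC);cv2.imwrite("pics/crop5.png",B)
print(proj("top",tip),proj("side",tip))
E
```

```text
t 6.0333 pos [511.4  -62.62  60.82] tip [ 498.9 -194.    32.8] lipx -26.0 lipy 0.8 yaw -95.46 tilt [ 8.e-04 -2.e-04 -1.e+00] F [ 0.9 -0.8 -0.6] Fx 0.69 T [ 0.04 -0.04  0.01] 58.5
[451.18203551 235.5916831 ] [420.93585162 324.48065957]
```

View pics/crop5.png

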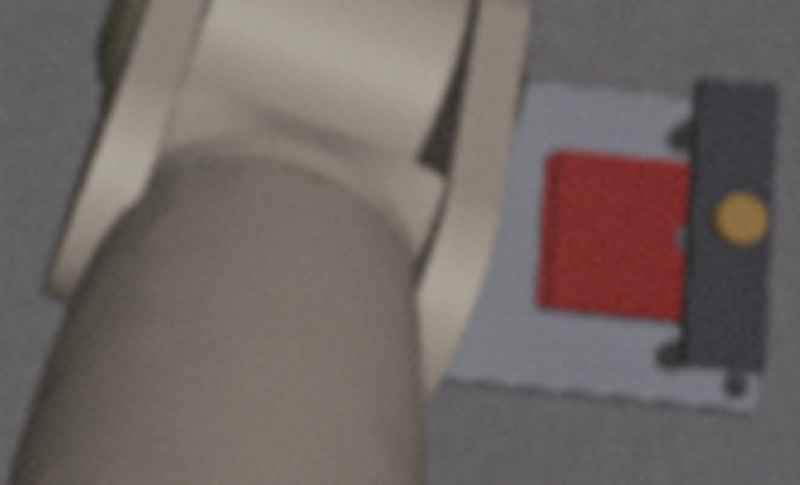

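View pics/crop4.png

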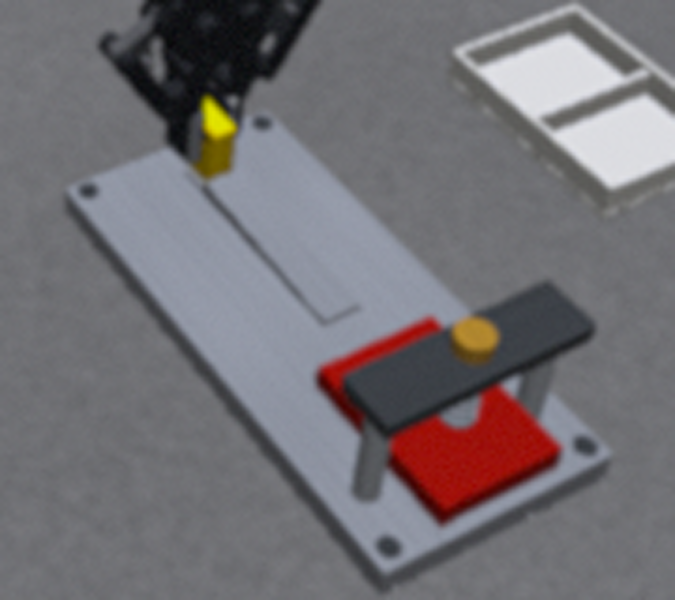

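Side crop: the blade is straight over the plate, tip at (342,315) in the crop (about (421,324) in full), aimed at the middle of the red lip. In the top view the arm hides it. I lower it gently.

Call:
step_arm:
  commands: "0 0 0 0.5 0 0 0;0 0 0 0.9 0 0 0;0 0 0 1.1 0 0 0;0 0 0 1.15 0 0 0;0 0 0 1.2 0 0 0;0 0 0 1.2 0 0 0;0 0 0 1.2 0 0 0"

```text
time_s: 6.72
eef_pos: [511.0, -63.0, 49.2]
ee_rot: [-0.0, 0.74, 0.672, -0.0]
force: [-7.2, 1.5, 14.3]
grip_width: 0.178
grip_force: 60.8
```

Call:
step_arm:
  commands: "0 0 0 -0.05 0 0 0;0 0 0 -0.05 0 0 0;0 0 0 -0.05 0 0 0"

```text
time_s: 6.97
eef_pos: [510.9, -62.9, 49.2]
ee_rot: [-0.0, 0.74, 0.672, -0.0]
force: [-3.6, 1.7, 8.5]
grip_width: 0.174
grip_force: 59.8
```

```bash
python3 chk.py
```

```text
t 6.9667 pos [510.94 -62.95  49.23] tip [ 498.3 -194.3   21.2] lipx -25.6 lipy 0.2 yaw -95.5 tilt [-4.e-04  1.e-04 -1.e+00] F [-3.6  1.7  8.5] Fx -1.36 T [ 0.19  0.67 -0.02] 59.8
```

Call:
step_arm:
  commands: "0 -0.5 0 -0.02 0 0 0;0 -1 0 -0.02 0 0 0;0 -1.5 0 -0.02 0 0 0;0 -2 0 -0.02 0 0 0;0 -2.5 0 -0.02 0 0 0;0 -3 0 -0.02 0 0 0;0 -3.5 0 -0.02 0 0 0;0 -4 0 -0.02 0 0 0;0 -4.5 0 -0.02 0 0 0;0 -4.8 0 -0.02 0 0 0;0 -4.8 0 -0.02 0 0 0;0 -4.8 0 -0.02 0 0 0"

```text
time_s: 7.97
eef_pos: [506.7, -111.8, 49.2]
ee_rot: [0.001, 0.74, 0.672, -0.0]
force: [-1.6, -2.6, 5.4]
grip_width: 0.181
grip_force: 59.4
```

```bash
python3 chk.py
```

```text
t 7.9667 pos [ 506.71 -111.79   49.25] tip [ 494.  -243.2   21.4] lipx 23.5 lipy 0.7 yaw -95.53 tilt [ 8.e-04 -1.e-03 -1.e+00] F [-1.6 -2.6  5.4] Fx 2.73 T [-0.35  0.17 -0.09] 59.4
```

Call:
step_arm:
  commands: "0 -0.1 0 0 0 0 0;0 -0.2 0 0 0 0 0;0 -0.3 0 0 0 0 0;0 -0.4 0 0 0 0 0"

```text
time_s: 8.3
eef_pos: [506.4, -114.6, 49.2]
ee_rot: [0.0, 0.74, 0.672, 0.0]
force: [0.4, 4.3, 6.0]
grip_width: 0.177
grip_force: 59.5
```

Call:
step_arm:
  commands: "0 -0.1 0 0 0 0 0;0 -0.2 0 0 0 0 0;0 -0.3 0 0 0 0 0;0 -0.4 0 0 0 0 0"

```text
time_s: 8.63
eef_pos: [506.0, -118.6, 49.2]
ee_rot: [0.0, 0.74, 0.672, 0.0]
force: [0.5, 4.9, 5.9]
grip_width: 0.176
grip_force: 59.5
```

Call:
step_arm:
  commands: "0 -0.1 0 0 0 0 0;0 -0.2 0 0 0 0 0;0 -0.3 0 0 0 0 0;0 -0.4 0 0 0 0 0"

```text
time_s: 8.97
eef_pos: [505.6, -122.6, 49.2]
ee_rot: [0.0, 0.74, 0.672, 0.0]
force: [0.2, 4.1, 6.0]
grip_width: 0.174
grip_force: 59.5
```

Call:
step_arm:
  commands: "0 -0.1 0 0 0 0 0;0 -0.2 0 0 0 0 0;0 -0.3 0 0 0 0 0;0 -0.4 0 0 0 0 0"

```text
time_s: 9.3
eef_pos: [505.2, -126.5, 49.2]
ee_rot: [0.0, 0.74, 0.672, 0.0]
force: [-0.1, 4.7, 6.4]
grip_width: 0.176
grip_force: 59.5
```

Call:
step_arm:
  commands: "0 -0.1 0 0 0 0 0;0 -0.2 0 0 0 0 0;0 -0.3 0 0 0 0 0;0 -0.4 0 0 0 0 0"

```text
time_s: 9.63
eef_pos: [504.8, -130.6, 49.2]
ee_rot: [0.0, 0.74, 0.672, 0.0]
force: [0.2, 4.1, 6.9]
grip_width: 0.18
grip_force: 59.5
```

Call:
step_arm:
  commands: "0 -0.1 0 0 0 0 0;0 -0.2 0 0 0 0 0;0 -0.3 0 0 0 0 0;0 -0.4 0 0 0 0 0"

```text
time_s: 9.97
eef_pos: [504.4, -134.5, 49.2]
ee_rot: [-0.0, 0.74, 0.672, 0.0]
force: [0.1, 3.2, 6.0]
grip_width: 0.175
grip_force: 59.6
```

Call:
step_arm:
  commands: "0 -0.1 0 0 0 0 0;0 -0.2 0 0 0 0 0;0 -0.3 0 0 0 0 0;0 -0.4 0 0 0 0 0"

```text
time_s: 10.3
eef_pos: [504.0, -137.8, 49.2]
ee_rot: [-0.001, 0.74, 0.672, 0.001]
force: [2.3, 11.1, 8.9]
grip_width: 0.179
grip_force: 59.9
```

Call:
step_arm:
  commands: "0 -0.1 0 0 0 0 0;0 -0.2 0 0 0 0 0;0 -0.3 0 0 0 0 0;0 -0.4 0 0 0 0 0"

```text
time_s: 10.63
eef_pos: [503.6, -141.0, 49.2]
ee_rot: [-0.001, 0.74, 0.672, 0.001]
force: [0.4, 13.9, 9.8]
grip_width: 0.178
grip_force: 60.0
```

```bash
python3 chk.py
```

```text
t 10.6333 pos [ 503.6  -140.98   49.22] tip [ 490.9 -272.3   20.8] lipx 52.7 lipy 0.4 yaw -95.51 tilt [ 2.e-04  3.e-03 -1.e+00] F [ 0.4 13.9  9.8] Fx -13.88 T [ 2.04 -0.24  0.01] 60.0
```

Contact came at about 48 mm past the lip (drag rose from 4 to 14 N). I advance about 8 mm more, which should lift the plate roughly 0.7 mm, then hold.

Call:
step_arm:
  commands: "0 -0.1 0 0 0 0 0;0 -0.2 0 0 0 0 0;0 -0.3 0 0 0 0 0;0 -0.4 0 0 0 0 0"

```text
time_s: 10.97
eef_pos: [503.2, -144.7, 49.2]
ee_rot: [-0.001, 0.74, 0.672, 0.001]
force: [2.6, 16.0, 10.3]
grip_width: 0.18
grip_force: 60.1
```

Call:
step_arm:
  commands: "0 -0.1 0 0 0 0 0;0 -0.2 0 0 0 0 0;0 -0.3 0 0 0 0 0;0 -0.4 0 0 0 0 0;0 -0.4 0 0 0 0 0;0 -0.4 0 0 0 0 0;0 -0.4 0 0 0 0 0;0 -0.4 0 0 0 0 0;0 -0.4 0 0 0 0 0;0 -0.4 0 0 0 0 0;0 -0.4 0 0 0 0 0;0 -0.4 0 0 0 0 0"

```text
time_s: 11.97
eef_pos: [502.8, -148.5, 49.2]
ee_rot: [-0.001, 0.74, 0.672, 0.001]
force: [2.1, 16.9, 9.0]
grip_width: 0.176
grip_force: 60.2
```

Run:
```python
from chk import *
b=save("side","s3")
cv2.imwrite("pics/crop6.png",cv2.resize(b[270:400,350:510][:,:,::-1],(738,600),interpolation=cv2.INTER_CUBIC))
# red plate lift: compare image shift of the red plate before/after
a=cv2.imread("pics/s2.png")[:,:,::-1]
sl=np.s_[345:380,445:480]
f=lambda i:i[sl][:,:,0].astype(np.float32)
print(cv2.phaseCorrelate(f(a),f(b)),proj("side",(490,-270,40))-proj("side",(490,-270,41)),proj("side",tip))
```

```text
t 11.9667 pos [ 502.78 -148.52   49.23] tip [ 490.1 -279.8   20.8] lipx 60.3 lipy 0.3 yaw -95.51 tilt [-1.0e-04  3.6e-03 -1.0e+00] F [ 2.1 16.9  9. ] Fx -17.01 T [ 2.31 -0.28 -0.03] 60.2
((0.02573515546824723, -0.04710424201280716), 1.021243867682822) [-0.08056605  0.360391  ] [448.9497352  360.26213612]
```

View pics/crop6.png

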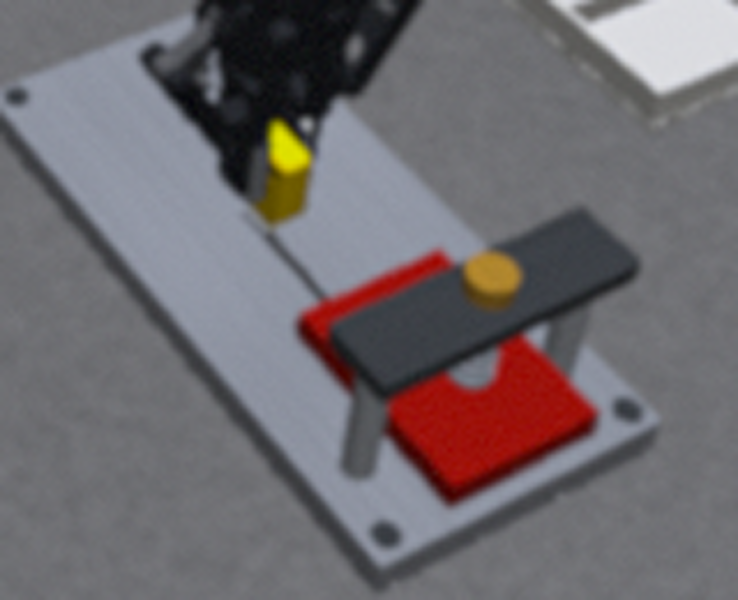

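The side crop shows the blade entering straight under the middle of the red lip (crop 330,295), with the handle held upright and the plate barely raised. Drag holds steady at about 17 N, which puts the pinch near 9 N and the lift near 0.7 mm. I hand it in.

```bash
python3 -c "
from rig import *
print(finish_job())"
```

```text
the job is handed in; nothing more can be done
None
```

I handed the job in with the yellow feeler gripped and lying flat, its tip about 60 mm under the middle of the red plate and pinched snugly; I estimate the plate rose about 0.7 mm, and the hand-in gave no verdict.

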